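Push a plate blank out over the end of a ledge

ROBOT

A 6-joint arm with a two-finger parallel gripper is mounted at the origin on a cart in front of the work surface, level with it; the furniture and walls round the work are solid. World frame = base frame: x ahead of the robot, y to its left, z up, the work surface at z = 0. Lengths are in m, angles in rad, forces in N, time in s.
With the tool pointing down it reaches from about 0.375 to 0.75 m from the base axis. Payload 9 kg.
Tool frame: the origin (TCP) lies midway between the tips of the shut fingers; the grasp point (between the pads) lies 19 mm behind it; z points along the fingers, y is the line along which they close (so a half turn about z gives the same grasp; the last joint's range is limited). The gripper opens to 85 mm and grips with 20 to 120 N. Pads are 22 mm wide; open, the fingers measure 114 mm over their backs; the gripper's body (76 mm by 85 mm) begins 54 mm behind the grasp point. The pads swing forward as they close: fully open they stand 13 mm farther back than shut.
Start: joints at [-1.494, 0.104, 0.097, 1.564, 0, 1.353], TCP at [0.174, -0.574, 0.231] pointing down, gripper open.
Joint ranges: [-2.99, 2.99], [-0.84, 1.86], [-1.1, 1.16], [-1.84, 2.11], [-1.51, 1.56], [-3.14, 3.14]. Speed limits (rad/s): [2.22, 2.22, 2.57, 3.14, 3.14, 3.14].

INTERFACE

Orientations are given as a rotation vector (axis times angle).
In Python, from cell import r, imaging, sign_off gives the robot as it stands.
- The arm moves only by the tool step_arm, never from a script. Its argument "increments" is one flat list of numbers, 7 for each row, row after row: the shift along the tool's x, y, z in mm, then the turn, a rotation vector about the tool's x, y, z in rad, then the closure, from -1 (fully open) to 1 (shut). In form: [x, y, z, rx, ry, rz, grip, x, y, z, rx, ry, rz, grip, ...]. A call has 1 to 20 rows; each row is the pose to reach, as a shift and turn from the pose commanded when the call began, along the tool's axes at that moment; what a row does not reach only later rows make up. A row lasts 1/10 s, in which the tool goes at most 50 mm and 8.59 degrees, less where a joint would pass 70% of its speed; a pose out of reach is approached as far as the arm can. A call with a gripper value outside its range is refused whole. The fingers move at their own pace and stop on an object; "grip_force" is the grip in N (left out, the last holds). Time passes only in rows, so rows that repeat a pose let the fingers close. It gives the time, the measured TCP pose, the force, the opening and the grip force at its end, in the units of the state.
- r.state(): the state, without advancing time (a new reading comes with each control period).
- imaging.grab_frame(name): name is "scene" or "side" or "wrist"; returns a dict with "color" (420x560x3 uint8, red, green, blue), "fov_y" (degrees; the focal length in pixels is half the picture's height over the tangent of half this angle, whatever the lens; pixels are square), "cx", "cy" (the principal point, pixels), "world_from_camera" (4x4, takes a point from camera to world coordinates). Camera axes: x right, y down, z forward; pixel columns grow to the right and rows downward; lengths in m; the calibration is good to about 2 mm. A picture is of the moment at which its call begins. There is no depth.
- sign_off(): hands the job in; it is judged then, once.
The state is a dict: "time_s": time; "joint_positions": joint angles; "joint_vel": joint speeds; "joint_torque": joint torques, N m; "position": TCP position; "tool_rot": TCP orientation; "force": force on the tool from outside, world axes, zero at the start; "moment": the same for the moment, N m; "grip_width": finger opening in m; "grip_force": force on a finger pad.
Only numpy, scipy, OpenCV 4.12 (cv2) and the standard library are available. Lean on these libraries where they do the work, as an engineer would, in place of code of your own. Each camera call takes 0.05 s, during which the arm holds its last target. There are 200 camera calls.

TASK

Push the flat metal blank back until its long edge lies against the fence of the raised ledge, and push it along the ledge until about a third of its length sticks out over the end nearer the green-lidded tin, so that its edge can be smeared with paste. Only push it with the fingers: do not lift it, tip it or let it fall off, and leave the tin and the other things lying about where they are.

Things in the scene. Friction and masses are not known exactly. Their poses are not given: they have to be found in the camera images.
- ledge: Fixed raised steel shelf, 105 mm deep (x), 260 mm long (y), top face 40 mm above the bench. Origin: under its middle, at bench height; x points away from the robot (turned up to 12 degrees), y to the left along its length. A fence bar 14 mm high, with 3 mm screw heads on it, runs the whole far side, its near face at x = 42.5 mm; the ends (y = +-130 mm) and near side are open, no lip.
- blank: Loose flat aluminium plate, 60 (x) x 120 (y) x 6 mm, 0.12 kg, a dark hole mark in each corner. Origin: centre of its underside. Starts flat on the ledge near its middle, 10 to 23 mm short of the fence, up to 7 degrees askew. In the ledge's frame its origin is at x = 12.5 mm when against the fence, and at y = +-110 mm when 40 mm sticks out.
- paste_tin: Round tin, 66 mm across, 26 mm high, silver with a green lid, standing on the bench just past one end of the ledge (left or right: it varies); the blank passes above it. Origin: centre of its underside.
- tape_roll: Roll of black tape lying flat, 62 mm across, 19 mm high, on the bench just past the other end of the ledge. Leave it alone. Origin: centre of its underside.
- machined_part: Light aluminium block with a milled pocket, 42 x 60 x 16 mm, on the bench off the left end of the ledge. Leave it alone. Origin: centre of its underside.
- chuck_key: Steel T-handled chuck key, 52 x 65 x 12 mm, lying on the bench off the right end of the ledge. Leave it alone. Origin: centre of its underside.
- parallel_a: Thin ground steel bar on edge, 8 x 125 x 20 mm, on the bench behind the fence. Leave it alone. Origin: centre of its underside.
- collet_nut: Round steel nut, 24 x 27 x 19 mm, on the bench behind the fence. Leave it alone. Origin: centre of its underside.
- strap_clamp_0: Dark slotted steel bar, 19 x 68 x 10 mm, on the bench behind the fence at the right. Leave it alone. Origin: centre of its underside.
There are look-alikes about, which are no part of the job. Of the things that look like the blank, the larger one is meant.

How it is judged:
At the end, for the whole second after the job is handed in: The blank lies flat and still on the ledge, along the fence (middle gap under 5 mm, within 3.4 degrees of parallel), with 28 to 52 mm of its 120 mm length sticking out over the end nearer the green-lidded tin (((y of paste_tin in the frame of ledge above 0 m and y of blank in the frame of ledge between 0.098 and 0.122 m) or (y of paste_tin in the frame of ledge below 0 m and y of blank in the frame of ledge between -0.122 and -0.098 m)) and x of blank in the frame of ledge above 0.0075 m and angle between the y axis of blank and the y axis of ledge, either way round below 0.06 rad and z of blank in the frame of ledge between 0.037 and 0.043 m and angle between blank's own z axis and vertical below 0.05 rad and linear speed of blank below 0.01 m/s); the robot touches nothing.
It fails at once if the blank is lifted more than 8 mm off the ledge (z of blank in the frame of ledge above 0.048 m).
It fails at once if the blank is tipped by more than 0.17 rad (angle between blank's own z axis and vertical above 0.17 rad).
It fails at once if the blank falls off the ledge (z of blank in the frame of ledge below 0.03 m).
It fails at once if the tin or another thing lying about is moved by more than 15 mm (distance of any of paste_tin, tape_roll, machined_part, chuck_key, parallel_a, collet_nut, strap_clamp_0 from where it was at the start of the episode above 0.015 m).
It also fails if it takes over 54 s, if anything falls off the work surface, if the arm or the gripper's body presses on something with over 40 N, if the wrist force passes 120 N, or if a joint passes its speed limit or range.

## Working session

There is one attempt and no reset: what is moved stays moved. The work goes in short steps, Python scripts to look and compute and a tool call to move; the robot and the scene stay as the last step left them, time stands still between calls to the robot, and variables do not carry over. Pictures are saved under pics/ and viewed, at most 13 in all, crops included, and the job is handed in when it is done.

Besides the shell and the picture viewer there is one more tool, called after "Request:" as name(argument=value, ...), one argument or row to a line, values as JSON. step_arm: Moves the arm, as the interface text tells. Its arguments: {"type":"object","properties":{"increments":{"type":"array","items":{"type":"number"}},"grip_force":{"type":"number"}},"required":["increments"]}

```bash
mkdir -p pics
cat > h.py <<'E'
import numpy as np, cv2
from cell import r, imaging, sign_off
def grab(n,fn=None):
    f=imaging.grab_frame(n)
    if fn: cv2.imwrite(fn,f["color"][:,:,::-1])
    return f
def ray(f,u,v):
    h=f["color"].shape[0]; F=h/2/np.tan(np.radians(f["fov_y"])/2)
    T=np.array(f["world_from_camera"]); d=T[:3,:3]@np.array([(u-f["cx"])/F,(v-f["cy"])/F,1]); return T[:3,3],d
def pt(f,u,v,z):
    o,d=ray(f,u,v); return o+d*(z-o[2])/d[2]
def proj(f,p):
    h=f["color"].shape[0]; F=h/2/np.tan(np.radians(f["fov_y"])/2)
    T=np.array(f["world_from_camera"]); c=T[:3,:3].T@(np.array(p)-T[:3,3]); return np.array([c[0]/c[2]*F+f["cx"],c[1]/c[2]*F+f["cy"]])
E
python3 - <<'E'
from h import *
import pickle
a=grab("scene");b=grab("side")
pickle.dump((a,b),open("f0.pkl","wb"))
for f in(a,b): print(np.round(f["world_from_camera"],3).tolist(),f["fov_y"])
cv2.imwrite("pics/a.png",a["color"][:,:,::-1]);cv2.imwrite("pics/b.png",b["color"][:,:,::-1])
print(r.state())
E
```

```text
[[-0.686, -0.569, 0.454, 0.008], [-0.728, 0.534, -0.431, 0.75], [0.002, -0.626, -0.78, 0.951], [0.0, 0.0, 0.0, 1.0]] 46.55113900454898
[[-0.791, -0.502, 0.349, 0.131], [-0.611, 0.662, -0.433, 0.695], [-0.014, -0.556, -0.831, 0.966], [0.0, 0.0, 0.0, 1.0]] 49.104325946410555
{'time_s': 0.1, 'joint_positions': array([-1.49366213e+00,  1.04633607e-01,  9.65881909e-02,  1.56393735e+00,
       -2.36569243e-05,  1.35307460e+00]), 'joint_vel': array([ 0.00026083, -0.0004427 ,  0.00227049,  0.00075725, -0.00155064,
        0.00071194]), 'joint_torque': array([ 7.05133061e-03, -5.58209288e+01,  5.04720104e+01,  1.31673474e-02,
       -2.41848438e-04,  5.00976029e-06]), 'position': array([ 0.17432717, -0.57380369,  0.23062625]), 'tool_rot': array([-3.10634086e+00, -4.61308564e-01, -9.37920175e-05]), 'force': array([ 0.30797014, -0.31241491,  0.03923479]), 'moment': array([-0.0585792 ,  0.03344526, -0.00415847]), 'grip_force': 0.0, 'grip_width': 0.08527901951371426}
```

View pics/a.png

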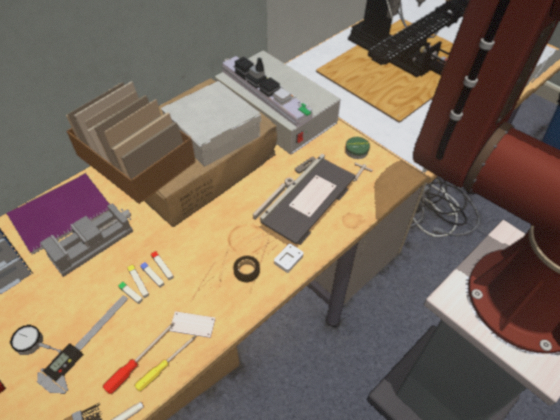

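View pics/b.png

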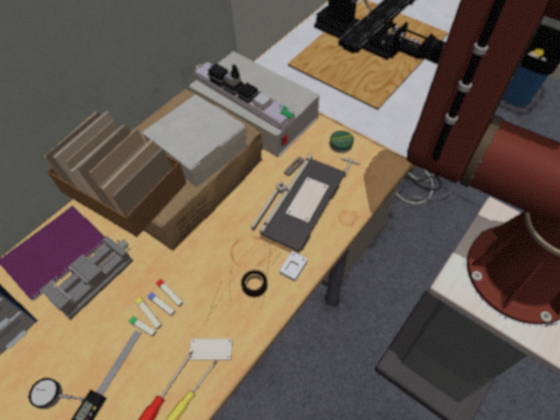

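The ledge is the dark shelf, at scene (312,200). The tin with the green lid is at (357,147), off the right (−y) end, and the tape roll is at (246,268), off the left end. There are two candidates for the blank: the light plate on the ledge at (314,197), and a white plate on the bench at (192,324). The description puts the blank on the ledge, so I'll check that one in an enlarged crop and measure it.

```bash
cat > m.py <<'E'
from h import *
import pickle
a,b=pickle.load(open("f0.pkl","rb"))
for n,f,c in(("scene",a,(314,197)),("side",b,(307,201))):
    im=f["color"]; hsv=cv2.cvtColor(im,cv2.COLOR_RGB2HSV)
    m=((hsv[...,2]>140)&(hsv[...,1]<60)).astype(np.uint8)
    k,l,s,ce=cv2.connectedComponentsWithStats(m,connectivity=4)
    cn,_=cv2.findContours((l==l[c[1],c[0]]).astype(np.uint8),0,2)
    q=cv2.boxPoints(cv2.minAreaRect(cn[0])); ap=cv2.approxPolyDP(cv2.convexHull(cn[0]),4,True)[:,0]
    P=np.array([pt(f,u,v,.046)[:2] for u,v in ap]); print(n,ap.tolist(),P.round(3).tolist(),np.linalg.norm(P-np.roll(P,-1,0),axis=1).round(3))
    # ledge dark
    d=((hsv[...,2]<95)).astype(np.uint8); d[(l==l[c[1],c[0]])]=1
    d[:c[1]-60]=0; d[c[1]+60:]=0; d[:,:c[0]-60]=0; d[:,c[0]+60:]=0
    k,l2,s,ce=cv2.connectedComponentsWithStats(d,connectivity=4)
    cn,_=cv2.findContours((l2==l2[c[1],c[0]]).astype(np.uint8),0,2)
    ap=cv2.approxPolyDP(cv2.convexHull(max(cn,key=cv2.contourArea)),3,True)[:,0]
    print("ledge",[(p.tolist(),pt(f,*p,.04)[:2].round(3).tolist()) for p in ap])
    g=((hsv[...,0]>35)&(hsv[...,0]<95)&(hsv[...,1]>60)&(hsv[...,2]<140)).astype(np.uint8)
    k,l3,s,ce=cv2.connectedComponentsWithStats(g)
    for i in range(1,k):
        if s[i,4]>60: print("green",s[i],pt(f,*ce[i],.026).round(3))
crop=lambda f,c:cv2.resize(f["color"][c[1]-70:c[1]+70,c[0]-67:c[0]+66,::-1],(399,420),interpolation=cv2.INTER_CUBIC)
cv2.imwrite("pics/c.png",np.hstack([crop(a,(314,197)),crop(b,(307,201))]))
E
python3 m.py
```

```text
scene [[317, 175], [335, 187], [307, 216], [289, 204]] [[0.533, 0.104], [0.476, 0.1], [0.46, 0.215], [0.515, 0.22]] [0.058 0.116 0.055 0.118]
ledge [([317, 175], [0.537, 0.099]), ([335, 187], [0.479, 0.096]), ([307, 216], [0.463, 0.211]), ([289, 204], [0.518, 0.217])]
green [346 137  23  18 281] [ 0.546 -0.069  0.026]
side [[310, 178], [327, 187], [306, 221], [286, 212]] [[0.527, 0.1], [0.476, 0.098], [0.459, 0.21], [0.512, 0.219]] [0.05  0.114 0.054 0.119]
ledge [([310, 178], [0.529, 0.097]), ([327, 187], [0.479, 0.094]), ([306, 221], [0.461, 0.207]), ([286, 212], [0.514, 0.215])]
green [281 106  12  12  80] [ 0.729 -0.064  0.026]
green [331 131  22  18 306] [ 0.544 -0.071  0.026]
```

View pics/c.png

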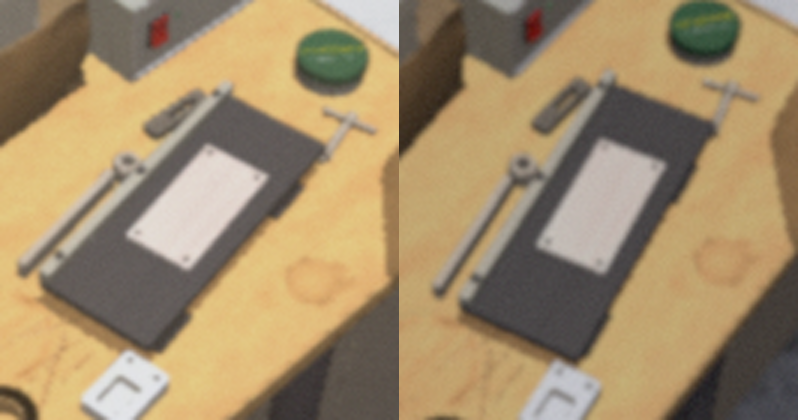

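```bash
cat > l.py <<'E'
from h import *
import pickle
a,b=pickle.load(open("f0.pkl","rb"))
R={}
for n,f,q in(("scene",a,[(299.7,242),(356,176.5),(262,222),(323.5,156.5)]),("side",b,[(300.3,250),(345.7,174.3),(263.7,232.7),(311.3,159.3)])):
    P=np.array([pt(f,*p,.04)[:2] for p in q]); print(n,P.round(3).tolist(),np.linalg.norm(P[0]-P[1]),np.linalg.norm(P[0]-P[2]),np.linalg.norm(P[3]-P[1]))
    for i,j in((1,0),(3,2)): d=P[j]-P[i]; print(np.degrees(np.arctan2(-d[0],d[1])))
for f,cs in((a,[(317,175),(335,187),(307,216),(289,204)]),(b,[(310,178),(327,187),(306,221),(286,212)])):
    P=np.array([pt(f,*c,.046)[:2] for c in cs]); print(P.mean(0)); 
    for i,j in((0,3),(1,2)): d=P[j]-P[i]; print(np.degrees(np.arctan2(-d[0],d[1])))
from scipy.spatial.transform import Rotation as Q
print(Q.from_rotvec(r.state()["tool_rot"]).as_matrix().round(3))
E
python3 l.py
```

```text
scene [[0.423, 0.276], [0.466, 0.032], [0.523, 0.3], [0.57, 0.04]] 0.24869632852373602 0.10280580269470758 0.10432046513692352
10.093597887452143
10.354402481646611
side [[0.425, 0.278], [0.464, 0.032], [0.521, 0.293], [0.563, 0.045]] 0.24929843959367523 0.09708786514051088 0.09991194934111076
8.973456411697573
9.604083837099523
[0.49596826 0.15975324]
9.125967989009322
7.783882188023387
[0.49336689 0.15678111]
7.037330713307008
8.920102251162342
[[ 0.957  0.291 -0.   ]
 [ 0.291 -0.957  0.001]
 [ 0.    -0.001 -1.   ]]
```

The crop confirms it: the larger plate, with four hole marks, lies on the ledge. The tin is at the −y end. Next I'll move over the ledge with the tool's y axis along it.

Request:
step_arm(
  increments=[315,-191,-30,0,0,-1.3,-1,315,-191,-30,0,0,-1.3,-1,315,-191,-30,0,0,-1.3,-1,315,-191,-30,0,0,-1.3,-1,315,-191,-30,0,0,-1.3,-1,315,-191,-30,0,0,-1.3,-1,315,-191,-30,0,0,-1.3,-1,315,-191,-30,0,0,-1.3,-1,495,-612,-30,0,0,-3.02,-1,495,-612,-30,0,0,-3.02,-1,495,-612,-30,0,0,-3.02,-1,495,-612,-30,0,0,-3.02,-1,495,-612,-30,0,0,-3.02,-1,495,-612,-30,0,0,-3.02,-1,495,-612,-30,0,0,-3.02,-1,495,-612,-30,0,0,-3.02,-1,495,-612,-30,0,0,-3.02,-1,495,-612,-30,0,0,-3.02,-1,495,-612,-30,0,0,-3.02,-1,495,-612,-30,0,0,-3.02,-1],
)

```text
time_s: 2.1
position: [0.4698, 0.1561, 0.2608]
tool_rot: [0.253, -3.13, 0.0]
force: [-0.3, -0.6, 0.4]
grip_width: 0.0854
grip_force: 0.0
```

Run:
```python
from h import *
import pickle
f=grab("wrist","pics/w1.png"); pickle.dump(f,open("w1.pkl","wb"))
print(np.round(f["world_from_camera"],3).tolist(),f["fov_y"]); s=r.state(); print(s["position"],s["joint_positions"].round(2),s["time_s"])
```

```text
[[-0.161, 0.941, 0.298, 0.394], [0.987, 0.154, 0.048, 0.144], [-0.001, 0.302, -0.953, 0.404], [0.0, 0.0, 0.0, 1.0]] 60.606484904727786
[0.46986809 0.15574772 0.2608113 ] [ 0.06 -0.21 -0.15  1.63 -0.   -0.11] 2.15
```

View pics/w1.png

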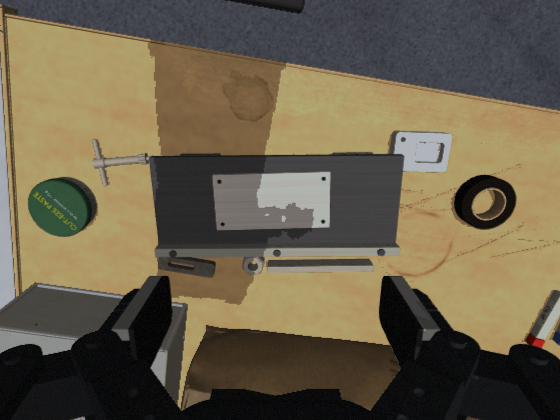

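The wrist view shows the whole ledge: near corners at (150,156) and (404,154), fence base along v≈247, blank corners at (213,176), (329,172), (331,228) and (217,230), and the tin at (61,207) on the −y side.

```bash
cat > w.py <<'E'
from h import *
import pickle
f=pickle.load(open("w1.pkl","rb"))
g=lambda q,z:np.array([pt(f,*p,z)[:2] for p in q])
L=g([(150,156),(404,154),(157,247),(398,245)],.04); B=g([(213,176),(329,172),(331,228),(217,230)],.046)
print(L.round(3).tolist(),np.linalg.norm(L[1]-L[0]),np.linalg.norm(L[3]-L[2]),np.linalg.norm(L[2]-L[0]),np.linalg.norm(L[3]-L[1]))
print(np.linalg.norm(B-np.roll(B,-1,0),axis=1))
d=L[1]-L[0]; th=np.arctan2(-d[0],d[1]); d2=L[3]-L[2]; print(np.degrees(th),np.degrees(np.arctan2(-d2[0],d2[1])))
th=np.radians(float(__import__("sys").argv[1])) if len(__import__("sys").argv)>1 else th
ex=np.array([np.cos(th),np.sin(th)]);ey=np.array([-np.sin(th),np.cos(th)])
O=L[:2].mean(0)+.0525*ex; print("O",O)
for n,q in(("fence",L[2:]),("B",B),("Bc",B.mean(0)[None]),("tin",g([(61,207)],.026)),("key",g([(96,162),(148,160)],.01))): print(n,[((p-O)@ex*1e3,(p-O)@ey*1e3) for p in q])
E
python3 w.py
```

```text
[[0.471, 0.027], [0.428, 0.281], [0.57, 0.041], [0.525, 0.301]] 0.2571519448640944 0.264171831310923 0.09999480764868343 0.09965558508036937
[0.11746153 0.06045519 0.12105181 0.05843513]
9.749499423136628 9.821353062145896
O [0.50124528 0.16289175]
fence [(np.float64(47.42906076238805), np.float64(-132.20148920130242)), (np.float64(47.09776755738673), np.float64(131.97013437507468))]
B [(np.float64(-32.65093572689543), np.float64(-64.89688602322138)), (np.float64(-35.84318665577013), np.float64(52.52126226277213)), (np.float64(24.45471467890112), np.float64(56.87930290075682)), (np.float64(25.7796146621284), np.float64(-64.16526022670496))]
Bc [(np.float64(-4.564948260408999), np.float64(-4.91539527159935))]
tin [(np.float64(4.989155398932474), np.float64(-237.7275277812162))]
key [(np.float64(-41.705772303202394), np.float64(-199.40311002781507)), (np.float64(-43.46755757794916), np.float64(-141.80164332755675))]
```

The tool's axes are x = −ledge x, y = +ledge y and z down, and the TCP is at about (−32, −2) mm in the ledge frame. I'll shut the fingers and come down in front of the blank's near edge.

Request:
step_arm(
  increments=[32,-3,60,0,0,-0.01,1,32,-3,100,0,0,-0.01,1,32,-3,140,0,0,-0.01,1,32,-3,160,0,0,-0.01,1,32,-3,180,0,0,-0.01,1,32,-3,195,0,0,-0.01,1,32,-3,205,0,0,-0.01,1,32,-3,210,0,0,-0.01,1,32,-3,214,0,0,-0.01,1,32,-3,216,0,0,-0.01,1,32,-3,218,0,0,-0.01,1,32,-3,218,0,0,-0.01,1,32,-3,218,0,0,-0.01,1],
)

```text
time_s: 3.45
position: [0.4392, 0.1474, 0.0436]
tool_rot: [-0.256, 3.131, -0.0]
force: [0.0, 0.6, 0.6]
grip_width: -0.0002
grip_force: 0.0
```

Run:
```python
from h import *
f=grab("wrist","pics/w2.png"); s=r.state(); print(s["position"],s["tool_rot"],s["grip_width"],s["force"])
```

```text
[0.43922   0.1474363 0.0435738] [-2.56074616e-01  3.13067311e+00 -1.75029299e-04] -2.1650526982827812e-05 [ 0.18021857 -0.01526871 -0.76181869]
```

View pics/w2.png

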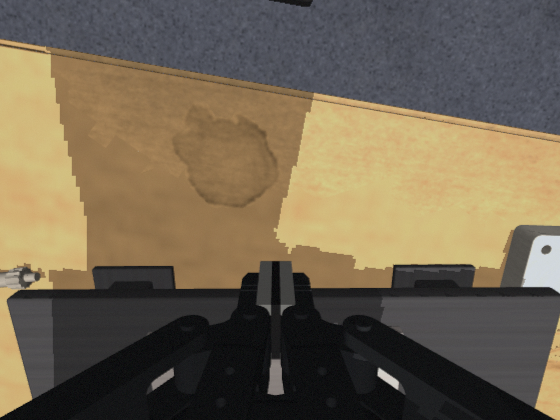

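The fingers are shut at z 43.6 mm, in front of the blank and clear of it. I'll go 1.5 mm lower and push back slowly.

Request:
step_arm(
  increments=[0,0,1.5,0,0,0,1,-4,0,1.5,0,0,0,1,-8,0,1.5,0,0,0,1,-12,0,1.5,0,0,0,1,-14,0,1.5,0,0,0,1,-16,0,1.5,0,0,0,1,-18,0,1.5,0,0,0,1,-20,0,1.5,0,0,0,1,-22,0,1.5,0,0,0,1,-24,0,1.5,0,0,0,1,-25,0,1.5,0,0,0,1,-26,0,1.5,0,0,0,1,-27,0,1.5,0,0,0,1,-28,0,1.5,0,0,0,1],
)

```text
time_s: 4.9
position: [0.4667, 0.152, 0.0417]
tool_rot: [0.256, -3.131, 0.0]
force: [-1.2, 0.4, 0.2]
grip_width: -0.0002
grip_force: 0.2
```

Request:
step_arm(
  increments=[-1,0,0,0,0,0,1,-2,0,0,0,0,0,1,-2.5,0,0,0,0,0,1,-3,0,0,0,0,0,1,-3,0,0,0,0,0,1],
)

```text
time_s: 5.4
position: [0.4697, 0.1525, 0.0418]
tool_rot: [-0.256, 3.131, -0.0]
force: [0.8, -0.3, -0.0]
grip_width: -0.0001
grip_force: 0.0
```

Request:
step_arm(
  increments=[-1,0,0,0,0,0,1,-1.5,0,0,0,0,0,1,-2,0,0,0,0,0,1,-2.5,0,0,0,0,0,1],
)

```text
time_s: 5.8
position: [0.4721, 0.1529, 0.0418]
tool_rot: [0.256, -3.131, 0.0]
force: [-0.5, -0.5, 0.3]
grip_width: 0.0
grip_force: 0.3
```

Request:
step_arm(
  increments=[-0.5,0,0,0,0,0,1,-1,0,0,0,0,0,1,-1.5,0,0,0,0,0,1],
)

```text
time_s: 6.1
position: [0.4736, 0.1531, 0.0418]
tool_rot: [0.256, -3.131, 0.0]
force: [-0.9, -0.5, 0.6]
grip_width: 0.0002
grip_force: 0.4
```

```bash
cat > s.py <<'E'
from h import *
import pickle,sys
n=sys.argv[1]
fs=[grab("scene"),grab("side")]; pickle.dump(fs,open(n+".pkl","wb"))
s=r.state(); p=s["position"]; print(p,s["force"])
out=[]
for f in fs:
    c=proj(f,(.5,.163-.05*(n!="p1"),.046)).astype(int); out.append(cv2.resize(f["color"][c[1]-70:c[1]+70,c[0]-67:c[0]+66,::-1],(399,420),interpolation=cv2.INTER_CUBIC)); print("off",c-[67,70])
cv2.imwrite("pics/%s.png"%n,np.hstack(out))
E
python3 s.py p1
```

```text
[0.47364969 0.15310352 0.04177294] [-0.15014061  0.25101008  0.55873682]
off [243 124]
off [236 129]
```

View pics/p1.png

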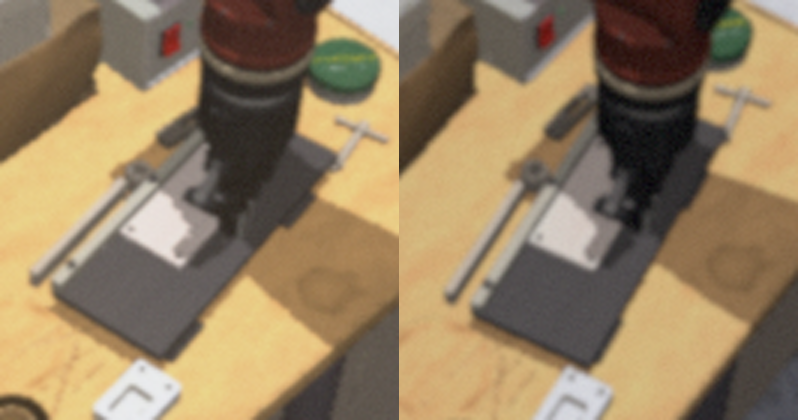

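The blank has moved back. Its left fence corner is at crop (122,230), with a narrow dark gap to the fence still showing, so I'll keep pushing.

Request:
step_arm(
  increments=[-1,0,0,0,0,0,1,-1.5,0,0,0,0,0,1,-2,0,0,0,0,0,1,-2.5,0,0,0,0,0,1],
)

```text
time_s: 6.6
position: [0.4745, 0.1532, 0.0415]
tool_rot: [0.256, -3.128, 0.001]
force: [-11.6, -2.6, 7.1]
grip_width: 0.0
grip_force: 5.7
```

Request:
step_arm(
  increments=[-0.5,0,0,0,0,0,1,-1,0,0,0,0,0,1,-1.5,0,0,0,0,0,1],
)

```text
time_s: 6.9
position: [0.4746, 0.1533, 0.0414]
tool_rot: [0.256, -3.125, 0.002]
force: [-17.9, -4.5, 13.2]
grip_width: -0.0
grip_force: 9.3
```

Request:
step_arm(
  increments=[-0.5,0,0,0,0,0,1,-1,0,0,0,0,0,1,-1.5,0,0,0,0,0,1],
)

```text
time_s: 7.2
position: [0.4747, 0.1533, 0.0413]
tool_rot: [0.256, -3.122, 0.003]
force: [-24.5, -7.9, 18.0]
grip_width: 0.0003
grip_force: 13.0
```

The force has risen to 24 N with the motion stopped, so the blank is against the fence. I'll back off, rise, and come down beyond its left end.

Request:
step_arm(
  increments=[6,0,0,0,0,0,1,15,0,0,0,0,0,1,15,0,0,0,0,0,1,15,0,-35,0,0,0,1,10,20,-40,0,0,0,1,-10,60,-40,0,0,0,1,-36,90,-40,0,0,0,1,-36,90,-40,0,0,0,1,-36,90,-20,0,0,0,1,-36,90,-8,0,0,0,1,-36,90,-3,0,0,0,1,-36,90,0,0,0,0,1,-36,90,0,0,0,0,1],
)

```text
time_s: 8.5
position: [0.4999, 0.2484, 0.0419]
tool_rot: [-0.255, 3.131, -0.0]
force: [0.6, 0.2, 0.4]
grip_width: 0.0001
grip_force: 0.0
```

```bash
python3 s.py p2
python3 - <<'E'
from h import *
import pickle
from scipy.spatial.transform import Rotation as Q
O=np.array([.5,.163]);t=np.radians(9.8);ex=np.array([np.cos(t),np.sin(t)]);ey=np.array([-ex[1],ex[0]])
p=r.state()["position"][:2]-O;print("tcp ledge",p@ex*1e3,p@ey*1e3)
for f in pickle.load(open("p2.pkl","rb")):
    hsv=cv2.cvtColor(f["color"],cv2.COLOR_RGB2HSV); m=((hsv[...,2]>125)&(hsv[...,1]<60)).astype(np.uint8)
E
```

```text
[0.50033197 0.24856821 0.04249608] [-0.00728655 -0.31754592 -0.24820488]
off [257 114]
off [248 116]
tcp ledge 14.891644500906274 84.263082869783
```

View pics/p2.png

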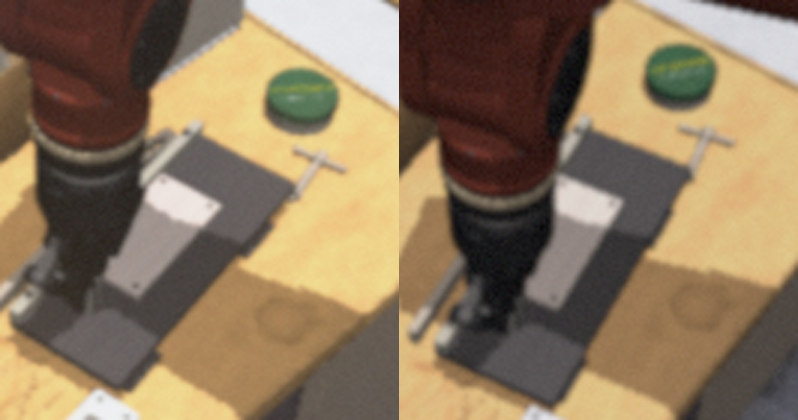

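The fingers are beyond the left end. The blank lies along the fence with its tin-side corners at crop (163,175) and (220,205). Now I'll push it toward the tin.

Request:
step_arm(
  increments=[0,-5,0,0,0,0,1,0,-10,0,0,0,0,1,0,-14,0,0,0,0,1,0,-18,0,0,0,0,1,0,-22,0,0,0,0,1,0,-26,0,0,0,0,1,0,-30,0,0,0,0,1,0,-34,0,0,0,0,1,0,-38,0,0,0,0,1,0,-42,0,0,0,0,1,0,-46,0,0,0,0,1,0,-50,0,0,0,0,1,0,-54,0,0,0,0,1,0,-57,0,0,0,0,1,0,-60,0,0,0,0,1],
)

```text
time_s: 10.1
position: [0.5096, 0.1892, 0.0418]
tool_rot: [0.256, -3.131, 0.0]
force: [0.1, 0.4, 0.2]
grip_width: -0.0
grip_force: 0.3
```

Request:
step_arm(
  increments=[0,-4,0,0,0,0,1,0,-8,0,0,0,0,1,0,-12,0,0,0,0,1,0,-16,0,0,0,0,1,0,-20,0,0,0,0,1,0,-24,0,0,0,0,1,0,-28,0,0,0,0,1,0,-32,0,0,0,0,1,0,-36,0,0,0,0,1,0,-40,0,0,0,0,1,0,-43,0,0,0,0,1,0,-46,0,0,0,0,1,0,-49,0,0,0,0,1,0,-51,0,0,0,0,1,0,-53,0,0,0,0,1,0,-54,0,0,0,0,1],
)

```text
time_s: 11.7
position: [0.5184, 0.136, 0.0418]
tool_rot: [0.256, -3.131, 0.0]
force: [-0.1, 1.0, 0.8]
grip_width: 0.0001
grip_force: 0.3
```

```bash
python3 s.py p3
```

```text
[0.51842305 0.13599373 0.04176434] [-0.42821556 -0.3038066  -0.04963585]
off [257 114]
off [248 116]
```

View pics/p3.png

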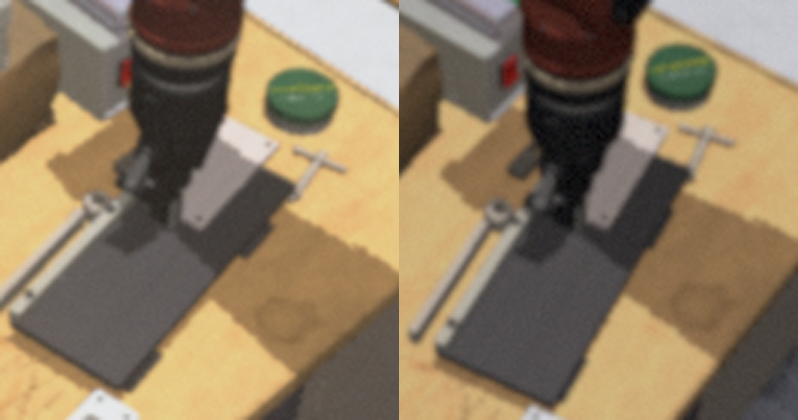

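The blank overhangs the tin end, and the estimate puts its centre at about −104 mm. I'll push 5 mm more, then retreat and check from above.

Request:
step_arm(
  increments=[0,-2,0,0,0,0,1,0,-4,0,0,0,0,1,0,-5,0,0,0,0,1,0,-5,0,0,0,0,1,0,2,0,0,0,0,1,0,12,0,0,0,0,1,0,15,-10,0,0,0,1,20,20,-50,0,0,0,1,40,25,-95,0,0,0,1,47,25,-140,0,0,0,1,47,25,-185,0,0,0,1,47,25,-218,0,0,0,1,47,25,-218,0,0,0,1,47,25,-218,0,0,0,1],
)

```text
time_s: 13.2
position: [0.4683, 0.1536, 0.2608]
tool_rot: [-0.257, 3.129, -0.0]
force: [-0.6, -0.4, -0.6]
grip_width: 0.0003
grip_force: 0.0
```

Run:
```python
from h import *
import pickle
f=grab("wrist","pics/w3.png"); pickle.dump(f,open("w1.pkl","wb")); print(r.state()["position"])
```

```text
[0.46775063 0.15346333 0.25949016]
```

View pics/w3.png

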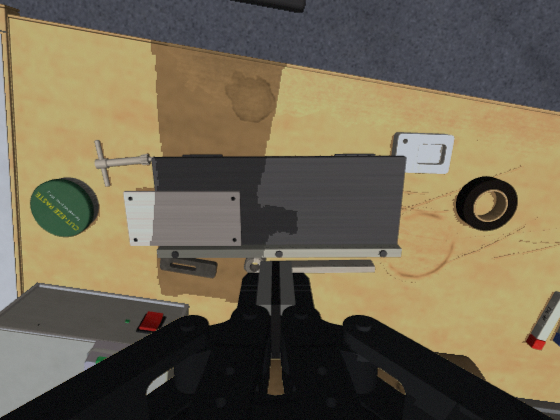

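The blank's corners are at (124,192), (241,191), (240,247) and (128,246). Its far edge lies along the fence line at v≈247, and the ledge's near corners are at (153,157) and (406,155).

```bash
sed -i 's/^L=.*/L=g([(153,157),(406,155),(160,248),(400,247)],.04); B=g([(124,192),(241,191),(240.5,247),(128,246.5)],.046)/' w.py; python3 w.py
python3 - <<'E'
import cv2
i=cv2.imread("pics/w3.png")[180:265,110:260]; cv2.imwrite("pics/w3c.png",cv2.resize(i,None,fx=5,fy=5,interpolation=cv2.INTER_CUBIC))
E
```

```text
[[0.471, 0.028], [0.427, 0.28], [0.571, 0.042], [0.526, 0.302]] 0.25635357395930947 0.2636394357811158 0.10030630681332456 0.10115054662530693
[0.12035717 0.06246482 0.12147231 0.06089005]
9.90490831033482 9.723579088988004
O [0.50093058 0.16315797]
fence [(np.float64(47.74529028956125), np.float64(-131.67492381094024)), (np.float64(48.57965285884944), np.float64(131.96319167710539))]
B [(np.float64(-17.657874778873502), np.float64(-159.97279261088252)), (np.float64(-17.776333997678094), np.float64(-39.61568107606431)), (np.float64(44.623187960061934), np.float64(-42.47101507194979)), (np.float64(43.103199716729385), np.float64(-163.9338172691738))]
Bc [(np.float64(13.073044725059901), np.float64(-101.49832650701761))]
tin [(np.float64(4.048650509105046), np.float64(-240.4059324396258))]
key [(np.float64(-42.654585394164826), np.float64(-201.97745318334535)), (np.float64(-44.415566288465115), np.float64(-144.35233257161326))]
```

View pics/w3c.png

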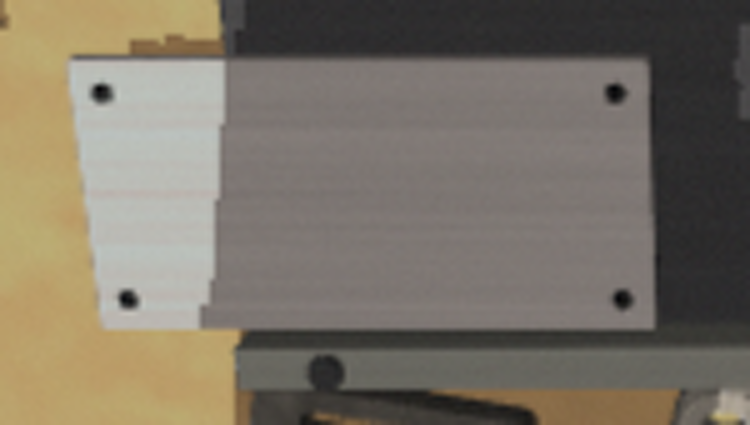

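The centre measures about −101.5 mm, so the shut finger tips are thinner than I assumed. The blank is flush and parallel to the fence. I'll push about 8 mm more to get near the middle of the band.

Request:
step_arm(
  increments=[-20,-5,45,0,0,0,1,-47,-10,90,0,0,0,1,-47,-10,135,0,0,0,1,-47,-10,175,0,0,0,1,-47,-10,200,0,0,0,1,-47,-10,212,0,0,0,1,-47,-10,218,0,0,0,1,-47,-16,218,0,0,0,1,-47,-22,218,0,0,0,1,-47,-26,218,0,0,0,1,-47,-29,218,0,0,0,1,-47,-32,218,0,0,0,1,-47,-34,218,0,0,0,1,-47,-36,218,0,0,0,1,-47,-37.5,218,0,0,0,1,-47,-38.5,218,0,0,0,1,-47,-38.5,218,0,0,0,1],
)

```text
time_s: 14.95
position: [0.5205, 0.1227, 0.0417]
tool_rot: [0.256, -3.131, 0.0]
force: [0.1, 1.3, -0.3]
grip_width: -0.0001
grip_force: 0.0
```

Request:
step_arm(
  increments=[0,5,0,0,0,0,1,0,14,0,0,0,0,1,0,18,-10,0,0,0,1,20,25,-50,0,0,0,1,40,35,-95,0,0,0,1,47,38,-140,0,0,0,1,47,38,-185,0,0,0,1,47,38,-218,0,0,0,1,47,38,-218,0,0,0,1,47,38,-218,0,0,0,1],
)

```text
time_s: 15.95
position: [0.4683, 0.1531, 0.2608]
tool_rot: [-0.257, 3.129, -0.0]
force: [-0.3, -0.3, -0.4]
grip_width: 0.0003
grip_force: 0.0
```

Run:
```python
from h import *
import pickle
f=grab("wrist","pics/w4.png"); pickle.dump(f,open("w1.pkl","wb")); print(r.state()["position"])
cv2.imwrite("pics/w4c.png",cv2.resize(f["color"][150:270,90:260,::-1],None,fx=4.5,fy=4.5,interpolation=cv2.INTER_CUBIC))
```

```text
[0.46782431 0.15299756 0.25952292]
```

View pics/w4c.png

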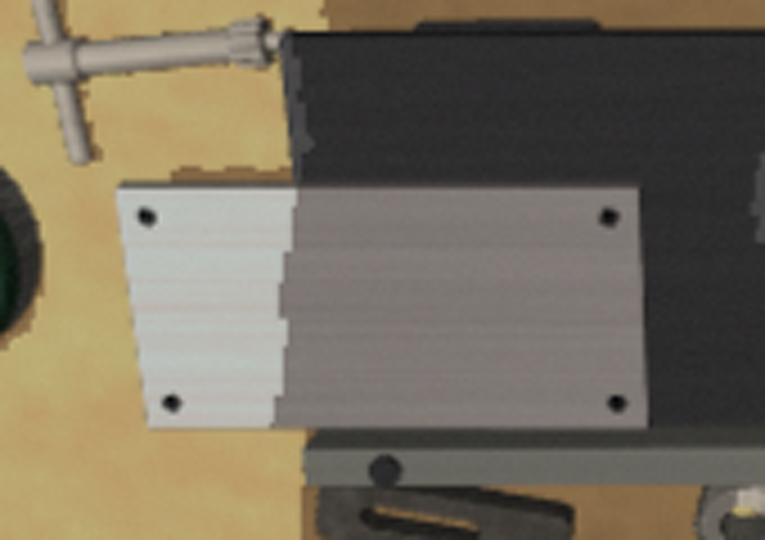

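The crop shows the blank flush with the fence, its far edge level at v≈245. About 40 of its 116 px length sticks out past the ledge end, which is about 40 mm and the middle of the band. The arm is clear, so I'll hand in.

```bash
python3 -c "
from cell import sign_off
print(sign_off())"
```

```text
the job is handed in; nothing more can be done
None
```

The blank is flush and parallel against the fence, with about 40 mm sticking out over the tin end by my measurement. The arm is clear and the job is handed in; the hand-in gave no verdict.

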